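Rebuild the filter stack on its post and fit the square-drive cap

ROBOT

A 7-joint arm with a two-finger parallel gripper is mounted at the origin on a cart in front of the work surface, level with it; the furniture and walls round the work are solid. World frame = base frame: x ahead of the robot, y to its left, z up, the work surface at z = 0. Lengths are in mm, angles in rad, forces in N, time in s.
With the tool pointing down it reaches from about 400 to 900 mm from the base axis. Payload 5.6 kg.
Tool frame: the origin (TCP) lies midway between the tips of the shut fingers; the grasp point (between the pads) lies 19 mm behind it; z points along the fingers, y is the line along which they close (so a half turn about z gives the same grasp; the last joint's range is limited). The gripper opens to 92 mm and grips with 3 to 60 N. Pads are 20 mm wide; open, the fingers measure 128 mm over their backs; the gripper's body (75 mm by 189 mm) begins 69 mm behind the grasp point.
Start: joints at [1.165, 0.468, -0.012, 1.603, 0.006, 1.071, -0.056], TCP at [230.64, -607.713, 188.692] pointing down, gripper open.
Joint ranges: [-2.53, 2.53], [-0.31, 2.02], [-1.57, 1.55], [0.28, 2.44], [-1.29, 4.43], [0.15, 1.84], [-2.92, 2.92]. Speed limits (rad/s): [2.57, 2.57, 3.14, 3.14, 3.14, 3.14, 3.14].

INTERFACE

Orientations are given as a rotation vector (axis times angle).
In Python, from cell import robot, grip, kin, viewer gives the robot as it stands. Calls block until the motion is done:
- robot.movep(position, orientation): joint-space move of the TCP to a pose.
- robot.servo_line(position, feed=150, rotation=None): straight line of the TCP; rotation=None keeps the orientation; feed is the mean speed in mm/s.
- robot.goto_joints(angles): joint-space move.
- grip(opening, newtons=None): opening from 0.0 (shut) to 1.0 (fully open); newtons is the grip in N (None keeps the last); returns when the fingers have stopped.
- robot.hold(seconds).
- kin.ik(position, orientation): joint angles nearest the present ones, or None.
- robot.observe(): the state.
- viewer.read_camera(name): name is "scene" or "top" or "wrist"; returns the picture (420x560x3 uint8, red, green, blue); there is no depth.
- viewer.camera_info(name): a dict with "camera_matrix" (3x3 intrinsics, pixels), "R" (3x3) and "t" (3): a world point X has camera coordinates R X + t. Camera axes: x right, y down, z forward; pixel columns grow to the right and rows downward; lengths in mm; the calibration is good to about 2 mm. A picture is of the moment at which its call begins: read the wrist's pose just before it. camera_info takes no time and is no camera call; for the wrist camera it gives the pose at the moment of the call.
A pose or a line that the arm cannot do raises robot.IKError and nothing moves.
- robot.job_done(): hands the job in; it is judged then, once.
Trained networks look in the newest picture that a camera, given by its name, has taken for a name from the list of things; names that differ only in an ending like _2 or _b are one class to them, and where a whole thing is asked for, a point or a joint stands for the part that bears it (a point fixed in the world has none). Each returns a list of dicts, best first, with "confidence" (0 to 1); they miss things now and then, are a little off and sometimes report something else, mostly with a low value. They report only what shows in the picture. A call takes as long as a camera call. They do not tell look-alikes from the thing itself.
- viewer.silhouettes(name, camera): "mask" (420x560 bool, what is visible of it).
- viewer.pinpoint(name, camera): "at" ([x, y, z] in mm, in the coordinates of the camera as it stood for that picture, good to about 4 mm: a listed point, or the origin of a listed thing).
The state is a dict: "t": time; "joints": joint angles; "joint_velocities": joint speeds; "joint_torque": joint torques, N m; "tcp_pos": TCP position; "tcp_rot": TCP orientation; "contact_force": force on the tool from outside, world axes, zero at the start; "wrist_torque": the same for the moment, N m; "grip_width": opening from 0.0 (shut) to 1.0 (fully open); "grip_force": force on a finger pad.
Only numpy, scipy, OpenCV 4.12 (cv2) and the standard library are available. Lean on these libraries where they do the work, as an engineer would, in place of code of your own. Each camera call takes 0.05 s, during which the arm holds its last target. There are 200 camera calls.

TASK

Build up the filter holder on the stand's post: first the spoked support plate with its hub upwards, then the plain spacer sleeve round that hub, then the clamp ring with its collar upwards, each fully down before the next. Last put on the winged cap and turn it until its socket finds the square end of the post and it drops fully home on the clamp ring. Leave the tools and parts lying around where they are.

Things in the scene. Friction and masses are not known exactly. Their poses are not given: they have to be found in the camera images.
- stand: Filter stand, fixed upright on the bench: round grey foot, 110 mm in diameter and 12 mm high, with an upright steel post in its middle. Origin: on the bench surface at the centre of the foot, straight below the post; z up. The yaw means nothing. The blue mat it stands on is 2 mm thick: things that lie beside the mat lie 2 mm lower. Heights here are above the mat.
- stand_post (a point): Point at the middle of the post's top, 104 mm above the bench. The post is round, 24 mm in diameter, up to 94 mm above the bench, bevelled to 96 mm, then a square of 16 x 16 mm (edges straight) up to the top. It can turn in the foot, stiffly (0.15 N m). The angle of the square differs every time and is not reported (this point does not turn with it): see it or feel for it.
- support_c (a point): Support plate: flat aluminium wheel, rim 104 mm in diameter, 8 spokes, 6 mm thick, with a hub 44 mm in diameter standing up from it, 24 mm high in all; bore 27 mm; 0.2 kg. Lies hub upwards. Point: on the axis, 12 mm above its underside; z is the axis, up. Can be taken across the hub above the spokes. Home on the foot, this point is 24 mm above the bench.
- spacer_c (a point): Spacer: plain grey plastic sleeve, 64 mm outside and 48 mm inside diameter, 34 mm high, both ends alike, 0.12 kg; stands on end. Point: on the axis, 17 mm above its underside; z is the axis. Home on the spokes round the hub, this point is 35 mm above the bench.
- ring_c (a point): Clamp ring: solid steel disc without spokes, 90 mm in diameter, 6 mm thick, with a collar 48 mm in diameter standing up from it, 24 mm high in all; bore 27 mm; 0.3 kg. Lies collar upwards. Point: on the axis, 12 mm above its underside; z is the axis, up. Can be taken across the collar above the disc. Home on the spacer, this point is 64 mm above the bench.
- cap_c (a point): Cap: round black body 66 mm in diameter, 34 mm high, with a wing grip on top, 62 mm long (along x), 16 mm thick (along y), from 34 to 58 mm above the underside; 0.2 kg. Stands wing upwards. Point: on the axis, 29 mm above the underside (17 mm below the wing's middle); z up. Home on the clamp ring, this point is 105 mm above the bench.
- cap_foot (a point): Middle of the cap's underside. From here up: round bore of 25.8 mm (31 mm at its flared mouth), 20 mm deep, then a square socket of 18 x 18 mm, 11 mm deep, sides along x and y. At a wrong angle the cap stays up on the post's square end, this point 84 mm above the bench; turned to within about 7 degrees of a fitting angle (every 90 degrees) it can go down 8 mm more.
- calib_p (a point): Bystander: small flat metal block, 30 x 50 x 12 mm; point at its middle.
- pliers_p (a point): Bystander: long-nose pliers with red handles, 179 mm long, lying flat; point at the origin of the pliers on the bench.
- cutters_p (a point): Bystander: side cutters with blue handles, 159 mm long, lying flat; point at the origin of the cutters on the bench.
- terminals_p (a point): Bystander: pale terminal strip, 70 x 14 x 17 mm; point at its middle.
There are look-alikes about, which are no part of the job. What is shaped like the part that bears cap_c but blue or green is not meant.

How it is judged:
By the outcome, as a careful person would: the job done as asked, in the order asked, and still so for the second after the job is handed in, with the robot touching nothing.
It also fails if it takes over 72 s, if anything falls off the work surface, if the arm or the gripper's body presses on something with over 40 N, if the wrist force passes 120 N, or if a joint passes its speed limit or range.

## Working session

There is one attempt and no reset: what is moved stays moved. The work goes in short steps, each a Python script; the robot and the scene stay as the last script left them, time stands still between calls to the robot, and variables do not carry over. Pictures are saved under pics/ and viewed, at most 10 in all, crops included, and the job is handed in when it is done.

```bash
ls; mkdir -p pics
cat > h.py <<'E'
import numpy as np, cv2
from cell import robot, grip, kin, viewer
from scipy.spatial.transform import Rotation as Ro
def save(im,n): cv2.imwrite('pics/'+n,im[:,:,::-1])
def cam(name):
    c=viewer.camera_info(name); return np.array(c['camera_matrix']),np.array(c['R']),np.array(c['t'])
def toworld(p,c): return c[1].T@(np.array(p)-c[2])
def pix(X,c):
    p=c[0]@(c[1]@np.array(X)+c[2]); return p[:2]/p[2]
def ray(uv,z,c):
    d=c[1].T@np.linalg.inv(c[0])@np.array([uv[0],uv[1],1.]); o=-c[1].T@c[2]
    return o+d*(z-o[2])/d[2]
def down(yaw): # tool down, tool y axis at angle yaw from world y
    return (Ro.from_euler('z',yaw)*Ro.from_rotvec([np.pi,0,0])).as_rotvec()
E
python3 - <<'E'
from h import *
o=robot.observe(); print(o['t'],o['tcp_pos'],o['tcp_rot'],o['grip_width'])
ims=[]
for n in ['scene','top']:
    im=viewer.read_camera(n); save(im,n+'0.png'); c=cam(n)
    for k in ['stand_post','support_c','spacer_c','ring_c','cap_c','calib_p','pliers_p','cutters_p','terminals_p']:
        for r in viewer.pinpoint(k,n):
            w=toworld(r['at'],c); print(n,k,round(r['confidence'],2),w.round(0),pix(w,c).round(0))
E
```

```text
pics
0.0 [ 230.42717497 -607.11941646  187.76238448] [-3.08839504e+00 -5.66386043e-01  6.59578601e-04] 1.0035032217324416
scene stand_post 0.75 [ 489. -100.  103.] [272. 240.]
scene support_c 0.62 [656.  85.  13.] [177. 265.]
scene spacer_c 0.72 [ 431. -315.   15.] [343. 238.]
scene spacer_c 0.55 [654.  84.  16.] [178. 264.]
scene ring_c 0.6 [483.  78.  15.] [217. 302.]
scene cap_c 0.86 [ 522. -390.   29.] [337. 209.]
scene cap_c 0.64 [ 597. -596.   30.] [361. 173.]
scene cap_c 0.55 [ 414. -645.   32.] [415. 191.]
scene calib_p 0.74 [ 393. -123.    7.] [304. 283.]
scene pliers_p 0.71 [ 791. -167.    5.] [226. 205.]
scene cutters_p 0.93 [428. 191.  -2.] [189. 351.]
scene terminals_p 0.53 [ 666. -161.   13.] [249. 223.]
scene terminals_p 0.4 [487. -98.   2.] [272. 269.]
top stand_post 0.92 [488. -95. 105.] [239. 248.]
top support_c 0.88 [654.  86.   9.] [192. 201.]
top spacer_c 0.65 [ 426. -315.   12.] [309. 281.]
top ring_c 0.83 [484.  78.  13.] [186. 252.]
top cap_c 0.84 [ 596. -596.   30.] [403. 235.]
top cap_c 0.78 [ 406. -644.   27.] [417. 297.]
top cap_c 0.63 [ 521. -400.   27.] [339. 253.]
top cap_c 0.61 [ 583. -284.   27.] [304. 230.]
top calib_p 0.69 [ 393. -118.   12.] [245. 286.]
top pliers_p 0.54 [ 783. -172.    6.] [275. 171.]
top cutters_p 0.71 [430. 191.  -1.] [149. 266.]
top terminals_p 0.69 [ 667. -161.   11.] [268. 203.]
```

```bash
python3 -c "
import cv2,numpy as np
for n in ['scene0','top0']:
    i=cv2.imread('pics/%s.png'%n); cv2.imwrite('pics/%s_b.png'%n,cv2.resize(i,(800,600),interpolation=cv2.INTER_CUBIC))
"
```

```text
(no output)
```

View pics/scene0_b.png

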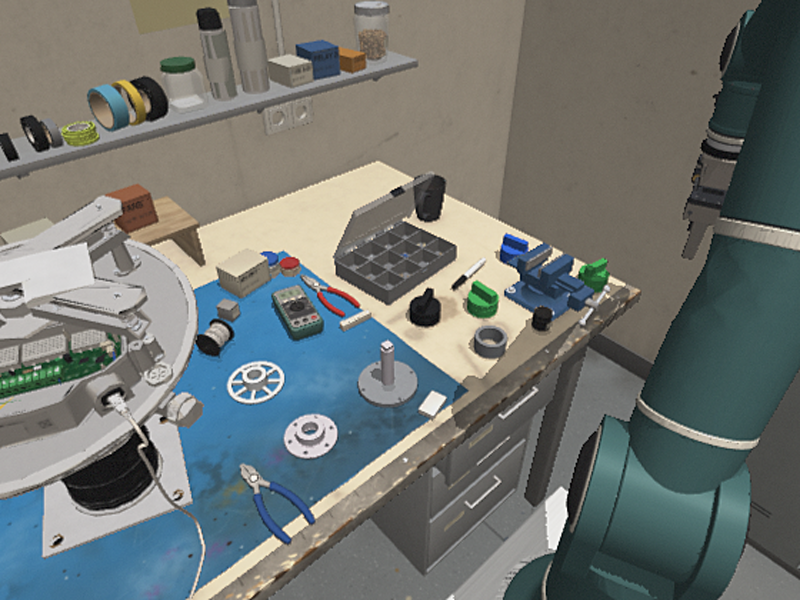

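View pics/top0_b.png

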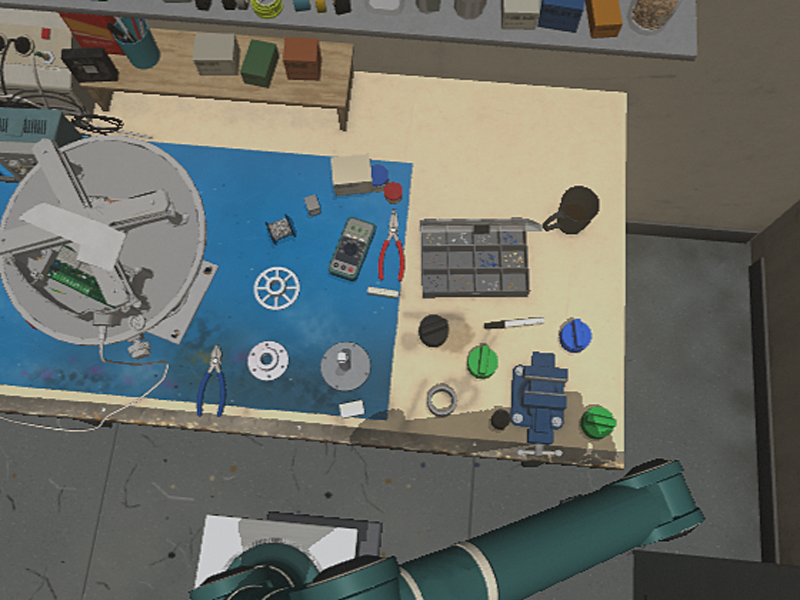

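The top picture (800-px scale) shows four cap-shaped things: black at (433,330), green at (482,360), green at (598,422) and blue at (575,335). The black one is the cap, about world (583,-284). There is one spoked wheel at (276,288), which is the support. The solid disc at (268,361) is the ring, the grey sleeve at (441,400) is the spacer, and the stand is at (345,365). Next I look at the stand from close by, then the support.

Run:
```python
from h import *
c=cam('wrist'); o=robot.observe()
Rt=Ro.from_rotvec(o['tcp_rot']).as_matrix(); C=-c[1].T@c[2]
print('cam in tool',(Rt.T@(C-o['tcp_pos'])).round(1)); print((c[1]@Rt).round(3)); print(c[0].round(1))
for yaw in (0,.785,1.57,-.785,-1.57):
  for p in ([488,-97,320],[655,85,8],[484,78,8],[583,-284,30],[428,-315,8]):
    q=kin.ik(p,down(yaw)); print(yaw,p,None if q is None else np.round(q,2))
```

```text
cam in tool [  78.2   -0.5 -195.3]
[[ 0.002  1.     0.001]
 [-0.961  0.002 -0.276]
 [-0.276 -0.001  0.961]]
[[293.9   0.  281. ]
 [  0.  293.9 209.2]
 [  0.    0.    1. ]]
0 [488, -97, 320] [ 0.47  0.12 -0.38  1.78  0.05  1.25 -1.48]
0 [655, 85, 8] [ 0.02  0.72 -0.28  1.67  0.26  0.79 -1.95]
0 [484, 78, 8] [ 0.11  0.53 -0.41  2.09  0.36  0.6  -2.13]
0 [583, -284, 30] [ 0.45  0.65 -0.06  1.71  0.05  0.79 -1.21]
0 [428, -315, 8] [ 0.61  0.53 -0.04  2.01  0.04  0.6  -1.03]
0.785 [488, -97, 320] [ 0.56  0.13 -0.47  1.77  0.06  1.26 -0.71]
0.785 [655, 85, 8] [ 0.09  0.74 -0.39  1.66  0.36  0.81 -1.24]
0.785 [484, 78, 8] [ 0.24  0.57 -0.57  2.08  0.51  0.63 -1.46]
0.785 [583, -284, 30] [ 0.54  0.66 -0.2   1.7   0.17  0.8  -0.52]
0.785 [428, -315, 8] [ 0.71  0.54 -0.18  2.    0.16  0.61 -0.36]
1.57 [488, -97, 320] [ 0.65  0.14 -0.57  1.77  0.08  1.26  0.06]
1.57 [655, 85, 8] [ 0.19  0.78 -0.54  1.66  0.5   0.85 -0.56]
1.57 [484, 78, 8] [ 0.24  0.57 -0.57  2.08  0.51  0.63 -0.68]
1.57 [583, -284, 30] [ 0.64  0.68 -0.33  1.69  0.29  0.82  0.18]
1.57 [428, -315, 8] [ 0.82  0.56 -0.31  1.99  0.28  0.63  0.33]
-0.785 [488, -97, 320] [ 0.4   0.11 -0.29  1.78  0.03  1.25 -2.26]
-0.785 [655, 85, 8] [-0.13  0.7  -0.08  1.68  0.07  0.77 -2.59]
-0.785 [484, 78, 8] [-0.07  0.5  -0.19  2.1   0.17  0.56 -2.74]
-0.785 [583, -284, 30] [ 0.33  0.65  0.1   1.72 -0.09  0.78 -1.88]
-0.785 [428, -315, 8] [ 0.49  0.53  0.1   2.02 -0.09  0.6  -1.7 ]
-1.57 [488, -97, 320] [-1.09  0.18  1.4   1.85 -0.19  1.26 -2.77]
-1.57 [655, 85, 8] [ 0.58  1.23 -1.34  1.63  1.24  1.33  2.17]
-1.57 [484, 78, 8] [ 0.72  1.06 -1.33  2.05  1.19  1.15  1.95]
-1.57 [583, -284, 30] [ 0.21  0.66  0.26  1.72 -0.23  0.79 -2.56]
-1.57 [428, -315, 8] [ 0.36  0.54  0.26  2.02 -0.23  0.6  -2.36]
```

```bash
cat >> h.py <<'E'
def look(name,pts,tag=None):
    c=cam('wrist'); im=viewer.read_camera('wrist')
    if tag: save(im,tag+'.png')
    for k in pts:
        for r in viewer.pinpoint(k,'wrist'):
            w=toworld(r['at'],c); print(name,k,round(r['confidence'],2),w.round(1),pix(w,c).round(0))
    return im,c
E
python3 - <<'E'
from h import *
robot.movep([488,-97,320],down(1.2)); print(robot.observe()['t'])
robot.servo_line([488,-97,190],feed=250)
a,ca=look('A',['stand_post','stand'],'A')
robot.movep([488,-97,190],down(0)); print(robot.observe()['t'])
b,cb=look('B',['stand_post','stand'],'B')
robot.movep([655,85,190],down(.5)); print(robot.observe()['t'])
d,cd=look('D',['support_c'],'D')
np.savez('v.npz',A=np.hstack([x.ravel() for x in ca]),B=np.hstack([x.ravel() for x in cb]),D=np.hstack([x.ravel() for x in cd]))
save(np.vstack([np.hstack([a,b]),np.hstack([d,d])]),'abd.png')
i=cv2.imread('pics/abd.png'); cv2.imwrite('pics/abd.png',cv2.resize(i,(800,600),interpolation=cv2.INTER_AREA))
E
```

```text
3.1083
A stand_post 0.88 [491.6 -96.6 100.5] [283. 205.]
A stand 0.82 [484.9 -97.3   1.3] [278. 187.]
4.9833
B stand_post 0.74 [489.1 -95.9 102.6] [281. 205.]
B stand 0.72 [484.9 -97.8   3.2] [282. 189.]
6.1083
D support_c 0.76 [654.2  80.3   9.1] [283. 188.]
D support_c 0.55 [485.8 -97.3   1.8] [331. 335.]
D support_c 0.43 [ 395.8 -121.4    5.2] [316. 383.]
```

View pics/abd.png

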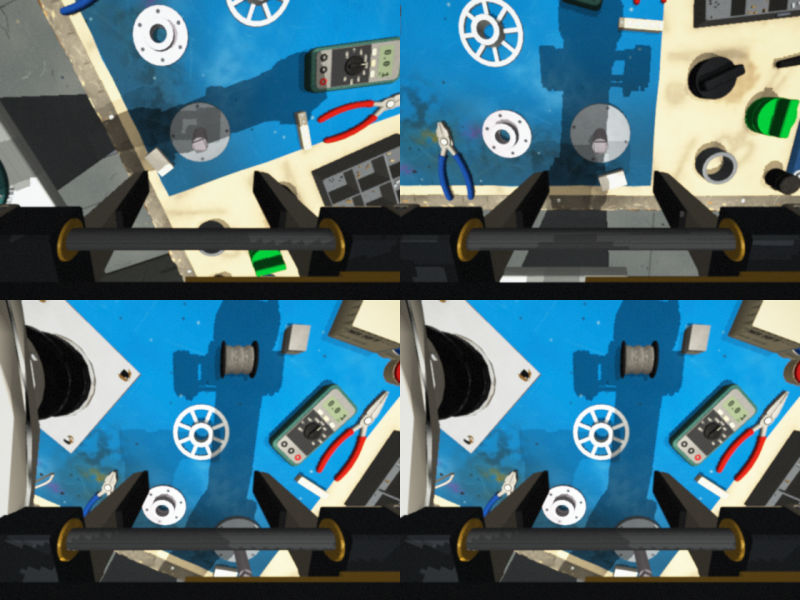

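The mosaic shows the foot centred near (200,132) in A and (600,132) in B (tile pixels). The spoked support is at (201,432), clear of the spool and the white base plate. I fit the known circles to get precise centres.

```bash
cat >> h.py <<'E'
from scipy.optimize import minimize
def unp(a): return a[:9].reshape(3,3),a[9:18].reshape(3,3),a[18:]
def hullfit(mask,c,xy0,discs):
    """fit axis position xy: discs=[(z,r),...]; convex hull of projected circles against the mask's hull"""
    S=4; m=np.zeros((420*S,560*S),np.uint8)
    p=np.argwhere(mask)[:,::-1].astype(np.int32)
    h=cv2.convexHull(p); big=cv2.resize(cv2.fillPoly(np.zeros((420,560),np.uint8),[h],1),None,fx=S,fy=S,interpolation=cv2.INTER_NEAREST)
    th=np.linspace(0,2*np.pi,60)
    def f(xy):
        P=np.array([(pix([xy[0]+r*np.cos(t),xy[1]+r*np.sin(t),z],c)+.5)*S for z,r in discs for t in th])
        q=cv2.fillPoly(np.zeros_like(big),[cv2.convexHull(P.astype(np.int32))],1)
        return (q^big).sum()/big.sum()
    r=minimize(f,xy0,method='Nelder-Mead',options=dict(initial_simplex=np.array(xy0)+[[0,0],[6,0],[0,6]],xatol=.1,fatol=1e-4))
    return r.x,r.fun
def sil(name,c,xy0,z):
    best=None
    for r in viewer.silhouettes(name,'wrist'):
        p=np.argwhere(r['mask']).mean(0)[::-1]; d=np.linalg.norm(p-pix([*xy0,z],c))
        if best is None or d<best[0]: best=(d,r['mask'])
    return None if best is None else best[1]
E
python3 - <<'E'
from h import *
v=np.load('v.npz')
for n in 'AB':
    im=cv2.imread('pics/%s.png'%n); c=unp(v[n])
    s=cv2.cvtColor(im,cv2.COLOR_BGR2HSV)[:,:,1]<90
    m=np.zeros((420,560),np.uint8); cv2.circle(m,tuple(int(a) for a in pix([486,-97,12],c)),46,1,-1)
    m=cv2.morphologyEx(m*s.astype(np.uint8),cv2.MORPH_OPEN,np.ones((7,7)))
    k,l,st,_=cv2.connectedComponentsWithStats(m); i=1+st[1:,4].argmax()
    print(n,hullfit(l==i,c,[487,-97],[(0,55),(12,55)]),st[i])
c=unp(v['D']); m=sil('support_c',c,[655,83],6)
print(hullfit(m,c,[655,83],[(0,52),(6,52)]),m.sum())
E
```

```text
A (array([487.71417141, -94.35481691]), np.float64(0.014047959914101646)) [ 238  143   84   83 5527]
B (array([487.81985903, -94.7637136 ]), np.float64(0.013931059117699589)) [ 238  145   84   83 5536]
(array([654.4845109 ,  83.37160611]), np.float64(0.029237465911474723)) 2675
```

```bash
cat >> h.py <<'E'
def st(n=''):
    o=robot.observe(); print(n,'t%.1f'%o['t'],o['tcp_pos'].round(1),'F',np.round(o['contact_force'],1),'M',np.round(o['wrist_torque'],2),'w%.3f g%.1f'%(o['grip_width'],o['grip_force'])); return o
def pick(xy,z,yaw1,yaw2,op,above=60):
    """grip twice at two yaws, which centres a round part in the hand"""
    robot.movep([*xy,z+above],down(yaw1)); robot.servo_line([*xy,z],feed=200); st('at')
    grip(0,10); st('grip1'); grip(op)
    robot.movep([*xy,z],down(yaw2)); grip(0,35); st('grip2')
E
python3 - <<'E'
from h import *
grip(.75)
pick([654.5,83.4],8.5,-.2,1.2,.7)
robot.servo_line([654.5,83.4,160],feed=250); st('lift')
E
```

```text
at t7.9 [655.2  83.6   9.5] F [ 0.3 -0.4  0.5] M [ 0.1  -0.01  0.02] w0.746 g0.0
grip1 t9.0 [654.5  83.4   8.4] F [ 0.2  0.1 -0.6] M [0.03 0.   0.05] w0.001 g0.0
grip2 t12.1 [654.5  83.4   8.5] F [-0.2 -0.4 -0.4] M [-0.05 -0.07 -0.01] w0.005 g0.0
lift t12.8 [653.6  82.8 158.6] F [-0.1 -0.1 -0.7] M [-0.11 -0.02 -0.07] w0.003 g0.0
```

Run:
```python
from h import *
im,c=look('E',['support_c'],'E')
top=viewer.read_camera('top'); 
for r in viewer.pinpoint('support_c','top'): print(toworld(r['at'],cam('top')).round(0),r['confidence'])
p=top[140:280,120:340]; print(p.shape)
save(np.hstack([cv2.resize(im,(400,300)),cv2.resize(p,(400,300))]),'E2.png')
```

```text
E support_c 0.58 [652.2  83.6  10.3] [280. 193.]
[653.  86.  11.] 0.44
[ 425. -314.   13.] 0.16
(140, 220, 3)
```

View pics/E2.png

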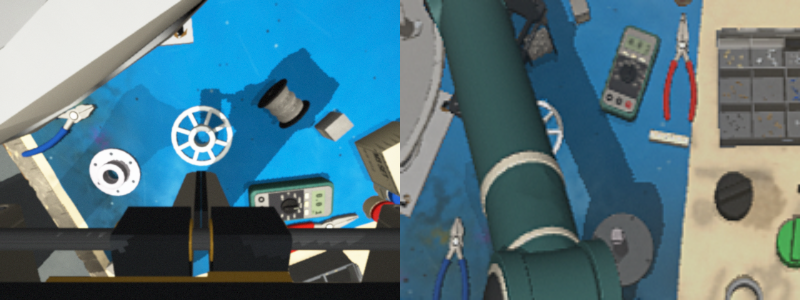

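The support at (201,137) in the left tile has not moved, yet the fingers shut on nothing. I go back down and look from inside the grasp.

Run:
```python
from h import *
c=cam('wrist'); m=sil('support_c',c,[654,83],6)
viewer.read_camera('wrist'); m=sil('support_c',c,[654,83],6)
x,e=hullfit(m,c,[654,83],[(0,52),(6,52)]); print(x,e)
grip(.75)
robot.servo_line([*x,8.5],feed=220); st('low'); a=viewer.read_camera('wrist')
grip(0,10); st('shut'); b=viewer.read_camera('wrist')
save(cv2.resize(np.hstack([a,b]),(800,300)),'F.png')
```

```text
[654.0506005   82.67173396] 0.05079128440366972
low t15.1 [655.1  83.3   9.8] F [0.3 0.3 0.3] M [-0.06 -0.05  0.03] w0.748 g0.0
shut t16.2 [654.   82.7   8.5] F [-0.4  0.4  0.4] M [-0.09 -0.05 -0.02] w0.004 g0.0
```

View pics/F.png

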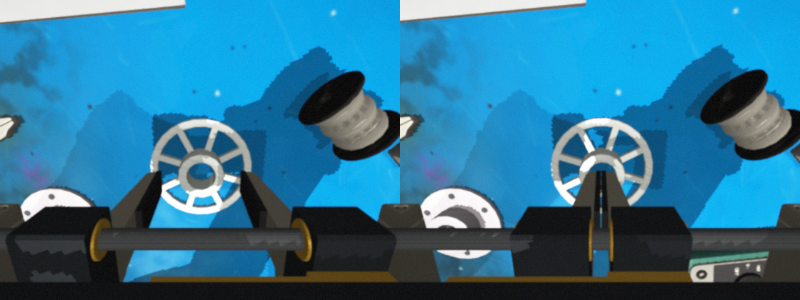

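The picture shows the tips sitting in front of and above the hub. The open gap spans about 118 px for 69 mm, which puts the tips at about 180 mm depth, not 209. So the real tips are about 24 mm higher than the TCP says. I feel for the plate to confirm this.

```bash
cat >> h.py <<'E'
def feel(xy,z0,z1,step=2,fmax=4,feed=60):
    """go down in steps till the upward contact force rises; returns z or None"""
    f0=robot.observe()['contact_force'][2]; z=z0
    while z>z1:
        z-=step; robot.servo_line([*xy,z],feed=feed)
        if robot.observe()['contact_force'][2]-f0>fmax: return z
    return None
E
python3 - <<'E'
from h import *
x=[654.05,82.7]
grip(.75); robot.servo_line([*x,-6],feed=100); st('-6')
z=feel(x,-6,-24); print(z); st('touch')
E
```

```text
-6 t17.6 [653.   82.5  -7.4] F [ 0.8  0.3 -0.6] M [-0.07 -0.   -0.04] w0.752 g0.0
-22
touch t19.6 [654.7  82.9 -20.3] F [-2.5 -0.7 11.3] M [-0.24  0.65  0.02] w0.751 g5.8
```

Run:
```python
from h import *
c=cam('scene'); im=cv2.imread('pics/scene0.png')
Rt=Ro.from_rotvec([-3.088,-.566,0]); P=np.array([230.4,-607.1,187.8])
S=6; x0,y0=460,80
cr=cv2.resize(im[y0:y0+100,x0:x0+100],None,fx=S,fy=S,interpolation=cv2.INTER_CUBIC)
for d,col in ((0,(0,0,255)),(26.5,(0,255,0)),(88,(255,0,0)),(114.5,(0,255,255))):
    for s in (-46,0,46):
        u=((pix(P+Rt.apply([0,s,-d]),c)-[x0,y0])*S).astype(int); cv2.circle(cr,tuple(int(a) for a in u),4,col,-1)
cv2.imwrite('pics/G.png',cr)
```

```text
(no output)
```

View pics/G.png

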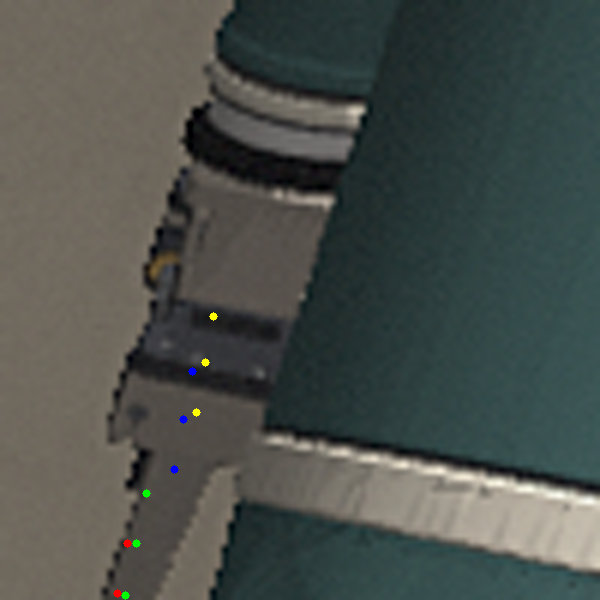

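Contact with the plate top (z = 6) comes at TCP about -21. So the usable tips are about 27 mm above the stated TCP, and I will work with tip heights from here on. The fingers are therefore short, and the gripper body may meet the post before the support is fully down. I will lower it under force watch and let it slide the rest of the way.

```bash
sed -i 's/^T=.*//' h.py; echo "T=27" >> h.py
python3 - <<'E'
from h import *
x=[654.05,82.7]
robot.servo_line([*x,10.5-T],feed=100)
grip(0,10); st('grip1'); grip(.68)
robot.movep([*x,10.5-T],down(-.2)); grip(0,35); st('grip2')
robot.servo_line([*x,90],feed=300); o=st('lift')
if o['grip_width']>.3:
    robot.movep([487.8,-94.5,104+4-10.5+10.5-T+12],down(.6)); st('over')   # underside 14 mm over the post... 
    viewer.read_camera('wrist'); save(viewer.read_camera('wrist'),'H.png')
E
```

```text
grip1 t20.4 [653.8  82.6 -16.8] F [-0.1  1.2 -1.3] M [ 0.02 -0.04 -0.02] w0.458 g10.0
grip2 t22.4 [654.   82.6 -16.6] F [-0.2  0.5 -1.6] M [ 0.05  0.02 -0.04] w0.467 g35.0
lift t22.9 [654.   82.5  90.7] F [-0.7  0.8 -2. ] M [-0.03  0.12 -0.  ] w0.473 g35.0
over t23.9 [488.2 -93.9  92.4] F [ 0.3  0.1 -1.9] M [-0.   -0.01 -0.01] w0.470 g35.0
```

Run:
```python
from h import *
x=[487.8,-94.5]
z=feel(x,93,72,3,5,100); print(z); o=st('entry')
if z is None:
    z=feel(x,72,-6,5,6,200); print(z); st('down')
```

```text
None
entry t25.7 [487.6 -94.5  71.8] F [ 1.   0.3 -1.4] M [ 0.01 -0.03 -0.03] w0.462 g35.0
-8
down t29.7 [488.7 -94.3  -6.5] F [-3.6  0.8 13.9] M [0.26 0.79 0.15] w0.464 g35.0
```

```bash
cat >> h.py <<'E'
def find(name,xy,z,discs):
    c=cam('wrist'); viewer.read_camera('wrist'); m=sil(name,c,xy,z)
    if m is None: print('no mask'); return None
    x,e=hullfit(m,c,xy,discs); print(name,x.round(1),round(e,3)); return x
def take(xy,tip,yaw1,yaw2,op):
    robot.servo_line([*xy,tip-T],feed=300); grip(0,10); grip(op)
    robot.movep([*xy,tip-T],down(yaw2)); grip(0,35); return st('taken')
E
python3 - <<'E'
from h import *
grip(.6); robot.servo_line([487.8,-94.5,95],feed=400); st('up')
robot.movep([428,-315,130],down(.6)); grip(.92); 
x=find('spacer_c',[428,-315],15,[(-2,32),(32,32)]); st('look')
if x is not None and np.linalg.norm(x-[428,-315])<12:
    robot.movep([*x,70],down(.6)); o=take(x,12,.6,-.6,.85)
    robot.servo_line([*x,95],feed=400); st('lift')
E
```

```text
up t30.5 [488.3 -94.9  96.1] F [ 0.3 -0.  -1.2] M [-0.01  0.   -0.03] w0.604 g0.0
spacer_c [ 428.5 -310.7] 0.048
look t32.1 [ 428.  -315.1  130. ] F [-0. -1. -0.] M [ 0.   -0.02  0.  ] w0.919 g0.0
taken t35.1 [ 428.3 -310.8  -15.1] F [-0.6 -0.7 -0.3] M [0.1  0.04 0.01] w0.678 g34.9
lift t35.5 [ 429.3 -311.3   96.7] F [-0.1  0.6 -0.9] M [ 0.06  0.03 -0.04] w0.676 g34.9
```

Run:
```python
from h import *
x=[487.8,-94.5]
robot.servo_line([428.5,-310.7,102],feed=300)
robot.movep([*x,102],down(.2)); st('over')
robot.servo_line([*x,26],feed=200); st('low')
z=feel(x,26,0,5,5,120); print(z); st('down')
```

```text
over t36.6 [487.4 -96.5 101.7] F [-0.  -1.4 -1.4] M [-0.01 -0.    0.01] w0.675 g34.9
low t37.2 [487.9 -95.7  26.1] F [-0.5  0.3 -1.3] M [0.02 0.02 0.01] w0.674 g34.9
1
down t38.4 [488.8 -94.4   2.7] F [-4.3  0.7 14.8] M [0.28 0.83 0.24] w0.676 g35.0
```

Run:
```python
from h import *
x=[487.8,-94.5]
grip(.85); robot.servo_line([*x,98],feed=400)
robot.movep([484,80,130],down(.6)); grip(.72)
x=find('ring_c',[484,78],6,[(0,45),(6,45)]); st('look')
if x is not None and np.linalg.norm(x-[484,78])<10:
    robot.movep([*x,60],down(.6)); o=take(x,10.5,.6,-.6,.7)
    robot.servo_line([*x,110],feed=400); o=st('lift')
    if o['grip_width']>.4:
        x=[487.8,-94.5]
        robot.movep([*x,110],down(.2)); robot.servo_line([*x,78],feed=150); st('entry')
        z=feel(x,78,26,7,6,150); print(z); st('down')
```

```text
ring_c [485.2  78.5] 0.023
look t40.5 [484.1  79.5 130. ] F [-1.3  0.1  0.2] M [-0.   -0.03  0.02] w0.717 g0.0
taken t43.4 [485.1  78.3 -16.6] F [-0.3 -0.9 -0.5] M [-0.03  0.05  0.07] w0.517 g35.0
lift t43.9 [485.4  78.4 110.9] F [-0.8 -0.1 -3.7] M [ 0.05  0.08 -0.03] w0.514 g35.0
entry t45.3 [487.2 -93.7  77.5] F [-0.4 -0.6 -3. ] M [ 0.01  0.   -0.01] w0.510 g35.0
29
down t47.0 [488.4 -95.2  32.2] F [-10.8  -1.1  31.4] M [-0.23  2.79 -0.02] w0.517 g69.0
```

Run:
```python
from h import *
x=[487.8,-94.5]
grip(.7); robot.servo_line([*x,100],feed=300); robot.hold(.1)
ca=cam('wrist'); a=viewer.read_camera('wrist'); save(a,'P.png')
robot.movep([583,-284,120],down(.6)); robot.hold(.1); st('cap')
cb=cam('wrist'); b=viewer.read_camera('wrist'); save(b,'Q.png')
for r in viewer.pinpoint('cap_c','wrist'): w=toworld(r['at'],cb); print(w.round(1),round(r['confidence'],2))
m=sil('cap_c',cb,[583,-284],30); np.save('qm.npy',m)
np.savez('w.npz',P=np.hstack([q.ravel() for q in ca]),Q=np.hstack([q.ravel() for q in cb]))
# rectify: metric views at z=104 (post) and z=56 (wing top); 1px = s mm, +x up, +y left
def rect(im,c,cx,cy,z,s,n=400):
    g=[pix([cx+dx,cy+dy,z],c) for dx,dy in ((n/2*s,n/2*s),(n/2*s,-n/2*s),(-n/2*s,-n/2*s),(-n/2*s,n/2*s))]
    H=cv2.getPerspectiveTransform(np.float32(g),np.float32([[0,0],[n,0],[n,n],[0,n]])); return cv2.warpPerspective(im,H,(n,n),flags=cv2.INTER_CUBIC)
save(np.hstack([rect(a,ca,487.8,-94.5,104,.125),rect(b,cb,583,-284,56,.3)]),'PQ.png')
```

```text
cap t49.0 [ 582.9 -281.2  119.5] F [0.4 0.2 0.6] M [ 0.01 -0.    0.04] w0.703 g0.0
[ 516.7 -391.8   24.4] 0.72
[ 587.1 -280.3   27.5] 0.65
```

View pics/PQ.png

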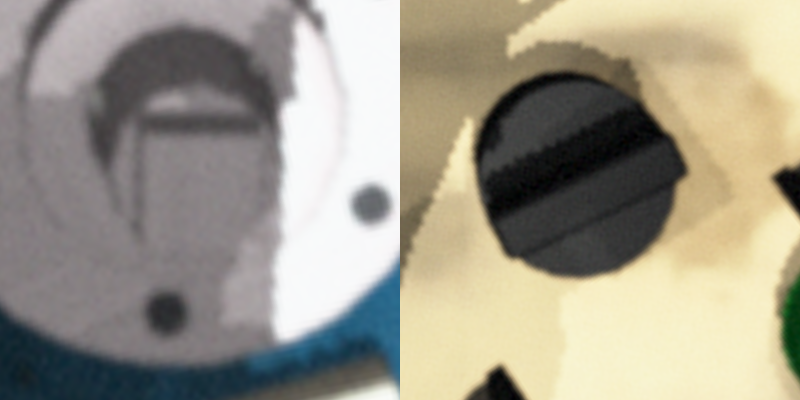

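Left: the post's square has edges from (140,115) to (265,120) and from (140,115) to (138,240). That is 16 mm wide and within a few degrees of the world axes. Right: the wing's top face has corners at about (500,218), (665,138), (685,175) and (515,257), so it runs at about -65° and is centred near (584,-281).

Run:
```python
from h import *
cb=unp(np.load('w.npz')['Q']); m=np.load('qm.npy')
x,e=hullfit(m,cb,[584,-282],[(-2,33),(32,33)]); print(x,e)
im=cv2.imread('pics/Q.png'); d=im.max(2)<75; k,l,s,_=cv2.connectedComponentsWithStats(cv2.morphologyEx((d).astype(np.uint8),cv2.MORPH_OPEN,np.ones((5,5))))
i=l[tuple(int(a) for a in pix([584,-282,32],cb)[::-1])]; x2,e2=hullfit(l==i,cb,[584,-282],[(-2,33),(32,33)]); print(x2,e2,s[i])
y=2.01
for p in ([*x,9],[*x,120]): print(np.round(kin.ik(p,down(y)),2))
print(np.round(kin.ik([487.8,-94.5,125],down(1.57)),2))
```

```text
[ 583.06972748 -281.05319354] 0.03771705095360091
[ 583.52541637 -281.65354013] 0.05968915343915344 [ 250  169   65   66 3336]
[ 0.73  0.74 -0.47  1.69  0.43  0.81  0.5 ]
[ 0.77  0.6  -0.52  1.64  0.34  0.99  0.57]
[ 0.54  0.35 -0.49  2.    0.22  0.84 -0.07]
```

Run:
```python
from h import *
x=[583.4,-281.2]; s=[487.8,-94.5]
robot.movep([*x,60],down(2.01)); grip(.45); robot.servo_line([*x,9],feed=200); st('low')
grip(0,50); o=st('grip')
if o['grip_width']>.1:
    robot.servo_line([*x,128],feed=300)
    robot.movep([*s,126],down(1.57)); st('over')
    robot.servo_line([*s,108],feed=100); st('108')
    z=feel(s,108,84,3,8,100); print(z); st('down')
```

```text
low t51.1 [ 583.2 -280.9    8.5] F [-1.1 -0.5  0.7] M [-0.   -0.12 -0.  ] w0.450 g0.0
grip t51.6 [ 583.3 -281.3    9.1] F [-1.  -0.4  0.3] M [-0.03 -0.01 -0.01] w0.169 g50.0
over t53.0 [488.1 -95.5 125.4] F [-0.1 -0.9 -1.6] M [-0.06 -0.11 -0.02] w0.170 g50.0
108 t53.4 [487.6 -95.2 107.2] F [ 0.1  0.3 -1.6] M [-0.03 -0.04  0.03] w0.173 g50.0
84
down t55.4 [488.4 -94.6  86.9] F [-7.5  1.1 26. ] M [0.19 1.97 0.01] w0.166 g50.0
```

The cap went down to the home height of 87 mm; stuck on the square it would have stopped at 95. I release it and check.

Run:
```python
from h import *
s=[487.8,-94.5]
grip(.5); robot.servo_line([*s,150],feed=200); robot.movep([400,-330,230],down(.6)); robot.hold(.2); st('away')
for n in ('top','scene'):
    im=viewer.read_camera(n); c=cam(n)
    for k in ('cap_c','cap_foot'):
        for r in viewer.pinpoint(k,n):
            w=toworld(r['at'],c)
            if np.hypot(*(w[:2]-s))<60: print(n,k,w.round(1),round(r['confidence'],2))
    u=pix([*s,60],c).astype(int)
    cr=cv2.resize(im[u[1]-40:u[1]+40,u[0]-40:u[0]+40],(400,400),interpolation=cv2.INTER_CUBIC)
    save(cr,'Z%s.png'%n)
save(np.hstack([cv2.imread('pics/Z%s.png'%n)[:,:,::-1] for n in ('top','scene')]),'Z.png')
```

```text
away t57.7 [ 400.7 -328.5  229.5] F [-0.6  0.5  0.7] M [-0.02 -0.04  0.03] w0.499 g0.0
top cap_c [486.5 -95.9 103. ] 0.97
top cap_foot [487.1 -93.3  77. ] 0.93
scene cap_c [490.4 -96.8 107. ] 0.78
scene cap_c [485.6 -92.9  66. ] 0.6
scene cap_foot [492.5 -95.5  74.7] 0.96
```

View pics/Z.png

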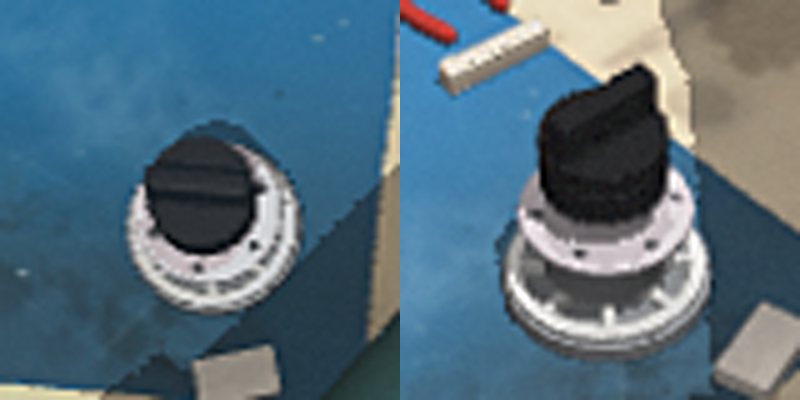

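The pictures show the full stack, level: support, spacer, ring, and the cap on the collar at (600,150). cap_foot measures about 76 mm and cap_c about 105 mm, which are the home values.

```bash
python3 -c "
from cell import robot
print(robot.job_done())"
```

```text
the job is handed in; nothing more can be done
None
```

The filter holder is built up on the post in the order asked, with the cap home on the clamp ring (underside measured at about 76 mm above the bench), and the job was handed in at about 58 s of the 72 s allowed; the verdict was not shown.

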